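Unstack the cracker cartons and pack the shelf rack by colour

ROBOT

A 6-joint arm with a two-finger parallel gripper is mounted at the origin on the work surface. World frame = base frame: x ahead of the robot, y to its left, z up, the work surface at z = 0. Lengths are in mm, angles in degrees, forces in N, time in s.
With the tool pointing down it reaches from about 350 to 850 mm from the base axis. Payload 8.1 kg.
Tool frame: the origin (TCP) lies midway between the tips of the shut fingers; the grasp point (between the pads) lies robot.hold_point_z behind it (robot.hold_point_z is the distance from the TCP to the grasp point, in mm); z points along the fingers, y is the line along which they close (so a half turn about z gives the same grasp; the last joint's range is limited). The gripper opens to 93 mm and grips with 3 to 60 N. Pads are 15 mm wide; open, the fingers measure 128 mm over their backs; the gripper's body (75 mm by 188 mm) begins 65 mm behind the grasp point.
Start: joints at [-68.835, 7.471, 85.268, -0, 87.261, -4.893], TCP at [263.589, -539.005, 218.635] pointing down, gripper open.
Joint ranges: [-169.43, 169.43], [-51.17, 129.36], [1.28, 143.12], [-76.62, 256.62], [0, 156.53], [-152.29, 152.29]. Speed limits (degrees/s): [136.94, 136.94, 159.86, 180, 180, 180].

INTERFACE

Orientations are given as a 3x3 rotation matrix whose columns are the frame's x, y, z axes.
In Python, from workcell import robot gives the robot as it stands.
- The arm moves only by the tool play_rows, never from a script. Its argument "steps" is a list of rows, each an object with "linear": the shift along the world's x, y, z in units of 50 mm (1.0 is 50 mm), a list of three; "yaw": the turn about the world's z in units of 8 degrees (1.0 is 8 degrees). In form: [{"linear": [tx, ty, tz], "yaw": yaw}, ...]. A call has 1 to 20 rows; each row is the pose to reach, as a shift and turn from the pose commanded when the call began; what a row does not reach only later rows make up. A row lasts 1/10 s, in which the tool goes at most 50 mm and 8.59 degrees, less where a joint would pass 70% of its speed; a pose out of reach is approached as far as the arm can. A call with a gripper value outside its range is refused whole. "jaw" is the finger opening in mm, from 0 to 93, set as the call begins (left out, the last holds). The fingers move at their own pace and stop on an object; "squeeze" is the grip in N (left out, the last holds). Time passes only in rows, so rows that repeat a pose let the fingers close. It gives the time, the measured TCP pose, the force, the opening and the grip force at its end, in the units of the state.
- robot.read_state(): the state, without advancing time (a new reading comes with each control period).
- robot.capture(name): name is "side" or "top"; returns the picture (384x512x3 uint8, red, green, blue); there is no depth.
- robot.get_calibration(name): a dict with "mtx" (3x3 intrinsics, pixels), "k1" (the pictures are not rectified: a ray, as slopes to the right and down, at radius r is drawn at 1 + k1 r^2 times it, then the intrinsics apply), "eye" and "orientation" of the camera in the world. Camera axes: x right, y down, z forward; pixel columns grow to the right and rows downward; lengths in mm; the calibration is good to about 2 mm. A picture is of the moment at which its call begins. get_calibration takes no time and is no camera call.
- robot.finish_job(): hands the job in; it is judged then, once.
The state is a dict: "time_s": time; "joint_positions": joint angles; "qvel": joint speeds; "tau": joint torques, N m; "ee_pos": TCP position; "orientation": TCP orientation; "ft_force": force on the tool from outside, world axes, zero at the start; "wrist_torque": the same for the moment, N m; "opening": finger opening in mm; "finger_force": force on a finger pad.
Only numpy, scipy, OpenCV 4.12 (cv2) and the standard library are available. Lean on these libraries where they do the work, as an engineer would, in place of code of your own. Each camera call takes 0.05 s, during which the arm holds its last target. There are 200 camera calls.

TASK

Take the stack of four cracker cartons apart and stand them upright side by side in the rack, in the colour order of its tags, so that each carton ends level with the tag of its own colour, and are packed snugly against the end wall by the sliding stop pushed up to them. Do not knock any carton over on the way.

Things in the scene. Friction and masses are not known exactly. Their poses are not given: they have to be found in the camera images.
- carton_red: red cracker carton, rigid, upright: 110 mm long (its x), 36 mm thick (its y), 85 mm tall (its z), about 0.16 kg; origin at the centre of its underside. Lower layer: on a 12 mm board, parallel to yellow, 72 mm apart centre to centre (36 mm clear).
- tag_red: flat red shelf tag, 34 x 30 x 4 mm, fixed on the rack's ledge 22 mm above the table; origin under its centre; y runs along the rack from end wall to stop, x points away from the cartons. The tag next to the end wall has its centre 18 mm from the wall's inner face; the four are spaced 36 mm (one carton), so packed cartons stand each level with a tag.
- carton_yellow: yellow cracker carton, rigid, upright: 110 mm long (its x), 36 mm thick (its y), 85 mm tall (its z), about 0.16 kg; origin at the centre of its underside. Lower layer, beside red.
- tag_yellow: flat yellow shelf tag, 34 x 30 x 4 mm, fixed on the rack's ledge 22 mm above the table; origin under its centre; y runs along the rack from end wall to stop, x points away from the cartons. The rack's floor, 10 mm above the table, has its centre line 88 mm from the tags' centres on their -x side, between two lips 12 mm above the floor and 128 mm apart.
- carton_blue: blue cracker carton, rigid, upright: 110 mm long (its x), 36 mm thick (its y), 85 mm tall (its z), about 0.16 kg; origin at the centre of its underside. Upper layer: it and green lie across the two lower cartons at right angles, 72 mm apart centre to centre.
- tag_blue: flat blue shelf tag, 34 x 30 x 4 mm, fixed on the rack's ledge 22 mm above the table; origin under its centre; y runs along the rack from end wall to stop, x points away from the cartons. The end wall is dark wood, 12 mm thick, its top 55 mm above the table, at the rack's end away from the stop.
- carton_green: green cracker carton, rigid, upright: 110 mm long (its x), 36 mm thick (its y), 85 mm tall (its z), about 0.16 kg; origin at the centre of its underside. Upper layer, beside blue.
- tag_green: flat green shelf tag, 34 x 30 x 4 mm, fixed on the rack's ledge 22 mm above the table; origin under its centre; y runs along the rack from end wall to stop, x points away from the cartons.
- stop (a joint): travel of the sliding end stop towards the end wall, m: 0 = fully back, its face 290 mm from the wall's inner face (starts at 0 to 0.02); 0.146 = tight against four packed cartons; limit 0.17. It stays where left; slides with about 1 N, with the four cartons before it 3 to 8 N
- stop_grip (a point): top centre of the stop's upright orange handle, 100 mm above the table; the handle is 26 mm (across the rack) x 22 mm (along it), 88 mm tall, on the floor's centre line, its axis 30 mm behind the face of the black stop plate (100 mm wide, its top 61 mm above the table)
There are look-alikes about, which are no part of the job. There is more than one size of the carton_green; the job needs the larger.

How it is judged:
By the outcome, as a careful person would: the job done as asked, in the order asked, and still so for the second after the job is handed in, with the robot touching nothing.
It also fails if it takes over 128 s, if anything falls off the work surface, if the arm or the gripper's body presses on something with over 40 N, if the wrist force passes 120 N, or if a joint passes its speed limit or range.

## Working session

There is one attempt and no reset: what is moved stays moved. The work goes in short steps, Python scripts to look and compute and a tool call to move; the robot and the scene stay as the last step left them, time stands still between calls to the robot, and variables do not carry over. Pictures are saved under pics/ and viewed, at most 14 in all, crops included, and the job is handed in when it is done.

Besides the shell and the picture viewer there is one more tool, called after ">>>" by a JSON object that holds its "api" and its "payload", one argument or row to a line. play_rows: Moves the arm, as the interface text tells. Its arguments: {"type":"object","properties":{"steps":{"type":"array","items":{"type":"object","properties":{"linear":{"type":"array","items":{"type":"number"}},"yaw":{"type":"number"}}}},"jaw":{"type":"number"},"squeeze":{"type":"number"}},"required":["steps"]}

```bash
ls; mkdir -p pics
python3 - <<'E'
from workcell import robot
import cv2
print(robot.hold_point_z)
for n in("side","top"):
    im=robot.capture(n);cv2.imwrite(f"pics/{n}0.png",im[:,:,::-1]);c=robot.get_calibration(n);print(n,c)
s=robot.read_state();print(s["orientation"],s["opening"],s["ee_pos"],s['time_s'])
E
```

```text
pics
18.8
side {'mtx': array([[423.5771451 ,   0.        , 254.88887148],
       [  0.        , 423.5771451 , 190.55427639],
       [  0.        ,   0.        ,   1.        ]]), 'k1': -0.04112109598690705, 'eye': array([235.33168495, 765.7935943 , 965.9552012 ]), 'orientation': array([[-0.93704437, -0.24588989,  0.24796372],
       [-0.34888266,  0.68993551, -0.63424749],
       [-0.01512393, -0.68082829, -0.7322869 ]])}
top {'mtx': array([[385.71505721,   0.        , 254.23945467],
       [  0.        , 385.71505721, 186.52940977],
       [  0.        ,   0.        ,   1.        ]]), 'k1': 0.002866749510712715, 'eye': array([400.93831455,  -1.23941246, 973.95819789]), 'orientation': array([[-0.02433659, -0.99195985,  0.12419093],
       [-0.99968989,  0.02349191, -0.00826159],
       [ 0.00527769, -0.12435348, -0.99222395]])}
[[ 8.98344155e-01  4.39291946e-01 -6.04737062e-04]
 [ 4.39292340e-01 -8.98342811e-01  1.55996091e-03]
 [ 1.42017071e-04 -1.66703812e-03 -9.99998600e-01]] 93.13945235735353 [ 263.40528021 -538.51107298  217.70369554] 0.1
```

View pics/top0.png

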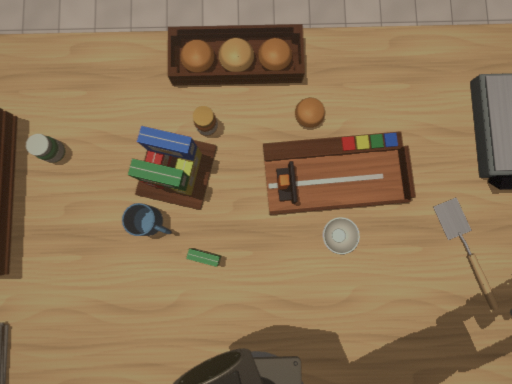

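View pics/side0.png

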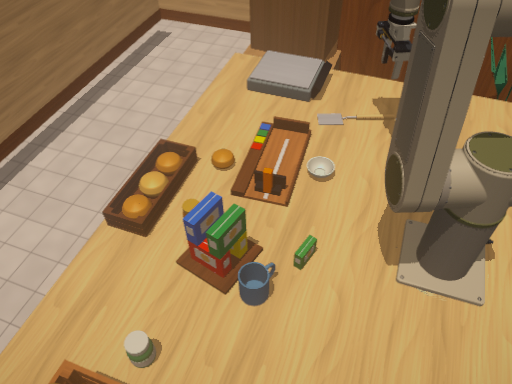

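Top view: stack at about (172,168), with blue (167,142) and large green (158,174) on top. Tags run red (348,143), yellow (363,142), green (377,140), blue (391,139), and the end wall is at (405,172). Two greens are candidates: the one on the stack at (158,174) and a small one lying at (204,257). The stack one fits, being larger and lying on the lower layer. I'll confirm in an enlarged crop.

```bash
cat > h.py <<'E'
import numpy as np,cv2
from workcell import robot
def cal(n):
    c=robot.get_calibration(n);return c["mtx"],c["k1"],np.array(c["eye"]),np.array(c["orientation"])
def proj(n,P):
    K,k,e,R=cal(n);q=(np.atleast_2d(P)-e)@R;s=q[:,:2]/q[:,2:]
    s=s*(1+k*(s**2).sum(1,keepdims=True));return s@K[:2,:2].T+K[:2,2]
def unproj(n,uv,z):
    K,k,e,R=cal(n);uv=np.atleast_2d(np.float64(uv))
    s=cv2.undistortPoints(uv[:,None],K,np.array([k,0,0,0.]))[:,0]
    d=np.c_[s,np.ones(len(s))]@R.T;return e+d*((z-e[2])/d[:,2])[:,None]
E
python3 - <<'E'
import cv2
a=cv2.imread("pics/top0.png")
cv2.imwrite("pics/c1.png",cv2.resize(a[115:275,120:230],None,fx=5,fy=5,interpolation=2)[:, :][:800].copy()[:600*2])
x=a[120:270,125:225];cv2.imwrite("pics/c1.png",cv2.resize(x,(400,600),interpolation=2))
y=a[125:220,255:420];
cv2.imwrite("pics/c2.png",cv2.resize(y,None,fx=4.8,fy=4.8,interpolation=2))
b=cv2.imread("pics/side0.png");cv2.imwrite("pics/c3.png",cv2.resize(b[105:305,170:330],(480,600),interpolation=2))
E
```

```text
(no output)
```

View pics/c1.png

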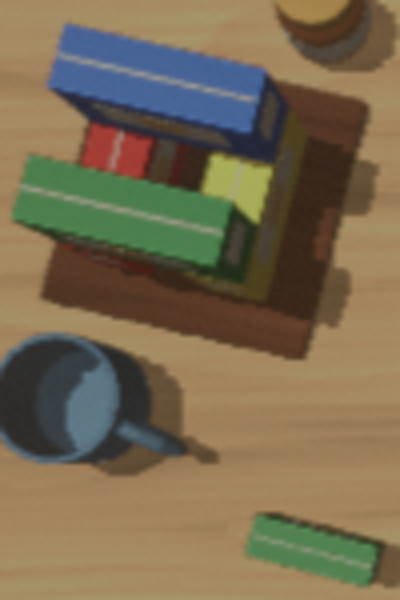

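View pics/c2.png

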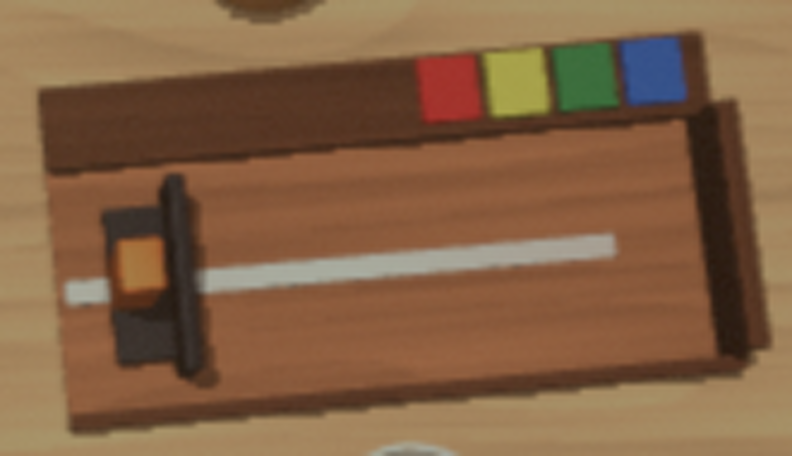

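View pics/c3.png

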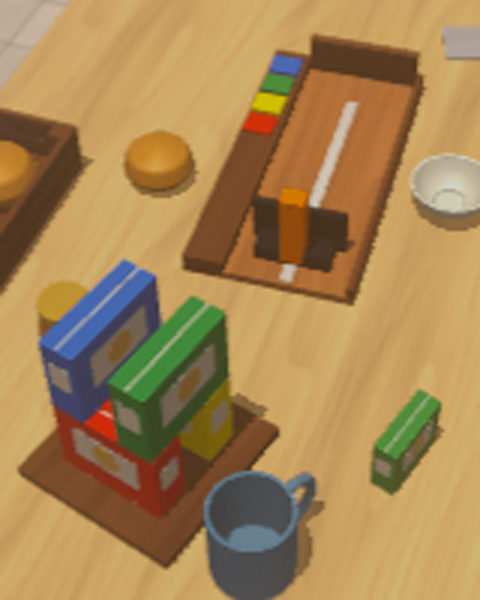

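The crops confirm it: the green carton on the stack is full-size and the loose green one at (204,257) is clearly smaller. Next I'll fit poses from both views.

```bash
cat > fit.py <<'E'
from h import *
from scipy.optimize import least_squares
def fit(obs,x0,L=None):
    """obs: list of (cam, local pts Nx3, pix Nx2); params x,y,z,yaw(rad)"""
    def f(p):
        c,s=np.cos(p[3]),np.sin(p[3]);R=np.array([[c,-s,0],[s,c,0],[0,0,1]])
        return np.concatenate([(proj(n,np.atleast_2d(l)@R.T+p[:3])-u).ravel() for n,l,u in obs])
    r=least_squares(f,x0,x_scale=[10,10,10,.1]);return r.x,np.sqrt(np.mean(r.fun**2))
E
python3 - <<'E'
from fit import *
T=lambda a:np.array(a)/4+[125,120]-.4
S=lambda a:np.array(a)/3+[170,105]-.35
# local top corners; carton x = long axis. origin at top centre
c=np.array([[55,-18,0],[55,18,0],[-55,18,0],[-55,-18,0.]])
# top view: image right = -y, image up = +x. long axis roughly along -y (image right)
# order by local: long dir d = image right ; local y = rot90 ccw (in world from above)
tb=T([(257,133),(272,65),(68,24),(50,88)]);tg=T([(220,267),(238,200),(33,155),(14,220)])
sb=S([(158,280),(124,261),(42,345),(75,362)]);sg=S([(228,318),(195,300),(112,378),(148,400)])
for nm,t,s in(("blue",tb,sb),("green",tg,sg)):
    w=unproj("top",t,182).mean(0)
    for o in ([("top",c,t)],[("side",c,s)],[("top",c,t),("side",c,s)]):
        x,e=fit(o,[*w,-1.5]);print(nm,len(o),x[:3].round(1),np.degrees(x[3]).round(2),e.round(2))
# tags by colour
for n,roi in(("top",(255,125,420,160)),("side",(245,115,300,155))):
    im=cv2.imread(f"pics/{n}0.png");x0,y0,x1,y1=roi;h=cv2.cvtColor(im[y0:y1,x0:x1],cv2.COLOR_BGR2HSV)
    for k,(lo,hi) in dict(red=(0,4),yellow=(24,34),green=(45,80),blue=(100,125)).items():
        m=((h[...,0]>=lo)&(h[...,0]<=hi)&(h[...,1]>140)&(h[...,2]>60)).astype(np.uint8)
        _,lab,st,ce=cv2.connectedComponentsWithStats(m);i=1+np.argmax(st[1:,4]);print(n,k,st[i],(ce[i]+[x0,y0]).round(1),unproj(n,ce[i]+[x0,y0],26)[0].round(1))
C2=lambda a:np.array(a)/4.8+[255,125]-.4
print("wall top inner/outer corners",unproj("top",C2([(715,103),(737,100),(770,347),(747,352)]),55).round(1))
print("handle top",unproj("top",C2([(140,250)]),100).round(1), unproj("side",S([(292,190)]),100).round(1))
print("plate top ends",unproj("top",C2([(173,178),(190,372)]),61).round(1))
E
```

```text
blue 1 [603.8 175.8 187.2] -103.37 0.18
blue 1 [611. 165. 156.] -103.84 0.27
blue 2 [605.3 178.3 174.2] -103.37 0.77
green 1 [535.1 195.3 180.7] -104.15 0.14
green 1 [553.6 153.9 117.5] -106.47 0.33
green 2 [534.1 196.  176. ] -104.64 1.03
top red [ 87  12  13  14 161] [348.  143.1] [ 624.  -247.5   26. ]
top yellow [101  10  14  15 148] [362.2 141.8] [ 626.7 -283.5   26. ]Traceback (most recent call last):
  File "<stdin>", line 19, in <module>
    return _wrapfunc(a, 'argmax', axis=axis, out=out, **kwds)
    return bound(*args, **kwds)
ValueError: attempt to get argmax of an empty sequence
```

Run:
```python
from fit import *
S=lambda a:np.array(a)/3+[170,105]-.35
sb=S([(158,280),(124,261),(42,345),(75,362)]);sg=S([(228,318),(195,300),(112,378),(148,400)])
print("side@182",unproj("side",sb,182).mean(0).round(1),unproj("side",sg,182).mean(0).round(1))
px={}
for n,roi in(("top",(255,125,420,160)),("side",(245,115,300,155))):
    im=cv2.imread(f"pics/{n}0.png");x0,y0,x1,y1=roi;h=cv2.cvtColor(im[y0:y1,x0:x1],cv2.COLOR_BGR2HSV)
    for k,(lo,hi) in dict(red=(0,4),yellow=(24,34),green=(45,85),blue=(100,125)).items():
        m=((h[...,0]>=lo)&(h[...,0]<=hi)&(h[...,1]>115)&(h[...,2]>40)).astype(np.uint8)
        nn,lab,st,ce=cv2.connectedComponentsWithStats(m)
        if nn<2: print(n,k,"none");continue
        i=1+np.argmax(st[1:,4]);px[n,k]=ce[i]+[x0,y0];print(n,k,st[i],px[n,k].round(1),unproj(n,px[n,k],26)[0].round(1))
loc=dict(red=(0,54,0),yellow=(0,18,0),green=(0,-18,0),blue=(0,-54,0))
for cs in(["top"],["side"],["top","side"]):
    ks=[(n,k) for n,k in px if n in cs]
    x,e=fit([(n,np.array([loc[k]],float),px[n,k]) for n,k in ks],[628,-300,26,0.]);print(cs,x.round(2),np.degrees(x[3]).round(2),e.round(2))
C2=lambda a:np.array(a)/4.8+[255,125]-.4
print("wall top",unproj("top",C2([(715,103),(737,100),(770,347),(747,352)]),55).round(1).tolist(),unproj("side",S([(312,37),(315,53),(415,80),(420,55)]),55).round(1).tolist())
print("handle top",unproj("top",C2([(140,250)]),100).round(1), unproj("side",S([(292,190)]),100).round(1))
print("plate top ends",unproj("top",C2([(173,178),(190,372)]),61).round(1).tolist())
```

```text
side@182 [599.  184.3 182. ] [529.4 200.5 182. ]
top red [ 87  12  13  14 161] [348.  143.1] [ 624.  -247.5   26. ]
top yellow [101  10  14  15 171] [362.2 141.9] [ 626.3 -283.5   26. ]
top green [116  16  12   7  31] [376.4 144.3] [ 619.3 -318.9   26. ]
top blue [129   8  14  14 151] [390.6 139.3] [ 631.3 -355.4   26. ]
side red none
side yellow [ 9 20 12  8 69] [259.4 138.8] [ 623.3 -279.9   26. ]
side green [12 15 11  6 49] [262.2 132.5] [ 625.8 -315.2   26. ]
side blue [16  9  9  6 42] [264.9 126.3] [ 628.4 -350.5   26. ]
['top'] [ 6.2544e+02 -3.0160e+02  2.5120e+01  4.0000e-02] 2.38 1.09
['side'] [ 6.3123e+02 -3.1571e+02  9.9300e+00  7.0000e-02] 4.08 0.01
['top', 'side'] [ 6.2654e+02 -3.0282e+02  2.1160e+01  5.0000e-02] 2.76 0.84
wall top [[606.7, -375.1, 55.0], [608.0, -386.4, 55.0], [481.8, -393.6, 55.0], [479.6, -381.9, 55.0]] [[604.7, -375.2, 55.0], [591.8, -347.8, 55.0], [470.3, -338.9, 55.0], [477.0, -384.4, 55.0]]
handle top [[531.5 -76.7 100. ]] [[526.7 -80.9 100. ]]
plate top ends [[573.4, -97.9, 61.0], [475.7, -102.8, 61.0]]
```

>>> {"api": "play_rows", "payload": {
  "steps": [
    {"linear":[0,0,0.8],"yaw":0.3},
    {"linear":[0.4,0.8,0.8],"yaw":0.6},
    {"linear":[0.8,1.6,0.8],"yaw":0.9},
    {"linear":[1.2,2.5,0.8],"yaw":1.2},
    {"linear":[1.6,3.4,0.8],"yaw":1.6},
    {"linear":[2.0,4.3,0.8],"yaw":2.0},
    {"linear":[2.4,5.2,0.8],"yaw":2.4},
    {"linear":[2.8,6.0,0.8],"yaw":2.8},
    {"linear":[3.2,6.9,0.8],"yaw":3.2},
    {"linear":[3.6,7.8,0.8],"yaw":3.6},
    {"linear":[4.0,8.7,0.8],"yaw":4.0},
    {"linear":[4.5,9.6,0.8],"yaw":4.4},
    {"linear":[4.9,10.5,0.8],"yaw":4.8},
    {"linear":[5.3,11.4,0.8],"yaw":5.2},
    {"linear":[5.7,12.3,0.8],"yaw":5.6},
    {"linear":[6.1,13.1,0.8],"yaw":5.9},
    {"linear":[6.4,13.7,0.8],"yaw":6.1},
    {"linear":[6.6,14.1,0.8],"yaw":6.28},
    {"linear":[6.73,14.34,0.8],"yaw":6.28},
    {"linear":[6.73,14.34,0.8],"yaw":6.28}
  ],
  "jaw": 56
}}

```text
time_s: 2.1
ee_pos: [600.0, 179.1, 257.8]
orientation: [[0.236, 0.972, -0.001], [0.972, -0.236, -0.0], [-0.0, -0.001, -1.0]]
ft_force: [-0.5, -0.6, 0.4]
opening: 55.8
finger_force: 0.0
```

Run:
```python
from h import *
s=robot.read_state();print(s["time_s"],s["ee_pos"],s["orientation"].round(3),s["joint_positions"],s["opening"],s["ft_force"])
a=robot.capture("side");cv2.imwrite("pics/s1.png",a[:,:,::-1]);b=robot.capture("top");cv2.imwrite("pics/t1.png",b[:,:,::-1])
x=np.hstack([cv2.resize(a[120:270,170:270],(400,600),interpolation=2),cv2.resize(b[100:250,120:220],(400,600),interpolation=2)])
cv2.imwrite("pics/c4.png",x[:,:,::-1]);print(proj("side",[s["ee_pos"]]),proj("top",[s["ee_pos"]]))
```

```text
2.1 [600.0424102  179.08208595 257.77179751] [[ 0.236  0.972 -0.001]
 [ 0.972 -0.236 -0.   ]
 [-0.    -0.001 -1.   ]] [1.19229615e+01 1.08721000e+01 7.74476026e+01 7.90757909e-03
 9.17549773e+01 2.55777833e+01] 55.84757258887113 [-0.51924714 -0.58806043  0.4338987 ]
[[200.38083047 185.23899237]] [[154.93350611 131.7445294 ]]
```

View pics/c4.png

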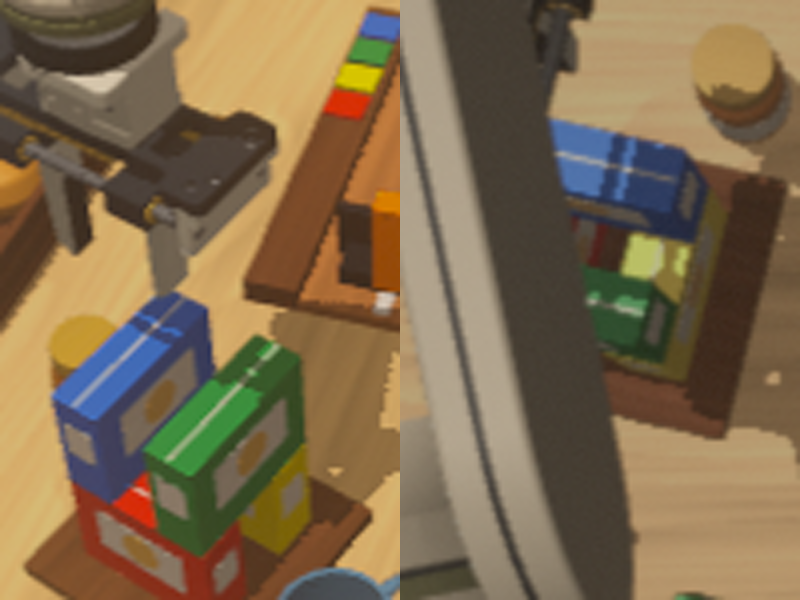

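The side crop shows the fingertips at about (77,247) and (169,287). That is within 1.5 px of the projection, so the calibration holds. Descending on blue.

>>> {"api": "play_rows", "payload": {
  "steps": [
    {"linear":[0.06,0,-0.4],"yaw":0},
    {"linear":[0.06,0,-0.8],"yaw":0},
    {"linear":[0.06,0,-1.2],"yaw":0},
    {"linear":[0.06,0,-1.5],"yaw":0},
    {"linear":[0.06,0,-1.8],"yaw":0},
    {"linear":[0.06,0,-2.0],"yaw":0},
    {"linear":[0.06,0,-2.16],"yaw":0},
    {"linear":[0.06,0,-2.16],"yaw":0}
  ]
}}

```text
time_s: 3.0
ee_pos: [602.5, 177.8, 149.5]
orientation: [[0.237, 0.972, -0.002], [0.972, -0.237, -0.0], [-0.001, -0.002, -1.0]]
ft_force: [-0.2, -0.7, 0.0]
opening: 56.0
finger_force: 0.0
```

Run:
```python
from h import *
s=robot.read_state();print(s["ee_pos"],s["ft_force"])
a=robot.capture("side");b=robot.capture("top")
x=np.hstack([cv2.resize(a[120:270,170:270],(400,600),interpolation=2),cv2.resize(b[100:250,120:220],(400,600),interpolation=2)])
cv2.imwrite("pics/c5.png",x[:,:,::-1])
```

```text
[602.50105287 177.76388315 149.45800894] [-0.23825786 -0.65680999  0.00140105]
```

View pics/c5.png

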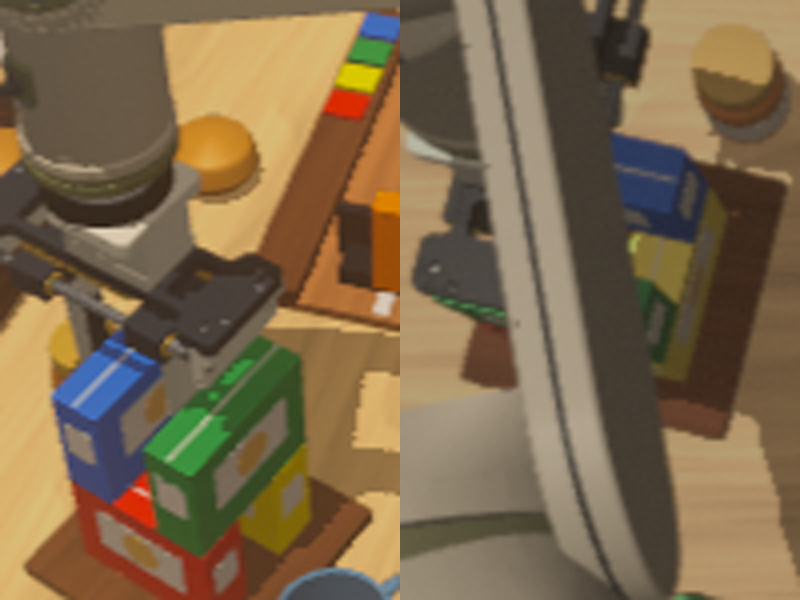

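Fingers straddle blue, one in the gap to green (about (185,375) in the crop), with no contact. Now close gently and lift.

>>> {"api": "play_rows", "payload": {
  "steps": [
    {"linear":[0,0,0],"yaw":0},
    {"linear":[0,0,0],"yaw":0},
    {"linear":[0,0,0],"yaw":0},
    {"linear":[0,0,0],"yaw":0},
    {"linear":[0,0,0],"yaw":0},
    {"linear":[0,0,0],"yaw":0},
    {"linear":[0,0,0],"yaw":0},
    {"linear":[0,0,0.1],"yaw":0},
    {"linear":[0,0,0.3],"yaw":0},
    {"linear":[0,0,0.6],"yaw":0},
    {"linear":[0,0,0.9],"yaw":0},
    {"linear":[0,0,1.2],"yaw":0},
    {"linear":[0,0,1.5],"yaw":0},
    {"linear":[0,0,1.8],"yaw":0},
    {"linear":[0,0,2.0],"yaw":0},
    {"linear":[0,0,2.0],"yaw":0}
  ],
  "jaw": 30,
  "squeeze": 18
}}

```text
time_s: 4.7
ee_pos: [604.1, 178.2, 253.2]
orientation: [[0.237, 0.972, 0.003], [0.972, -0.237, 0.001], [0.001, 0.003, -1.0]]
ft_force: [-0.2, -0.5, -1.2]
opening: 36.0
finger_force: 17.9
```

Run:
```python
from fit import *
s=robot.read_state();print(s["ee_pos"],s["ft_force"],s["opening"],s["finger_force"])
a=robot.capture("side");cv2.imwrite("pics/s2.png",a[:,:,::-1]);b=robot.capture("top");cv2.imwrite("pics/t2.png",b[:,:,::-1])
x=np.hstack([cv2.resize(a[90:240,150:250],(400,600),interpolation=2),cv2.resize(b[100:250,120:220],(400,600),interpolation=2)])
cv2.imwrite("pics/c6.png",x[:,:,::-1])
```

```text
[604.09261121 178.18006774 253.1597534 ] [-0.24444245 -0.52800692 -1.21768737] 36.01477890080833 17.934891879558563
```

View pics/c6.png

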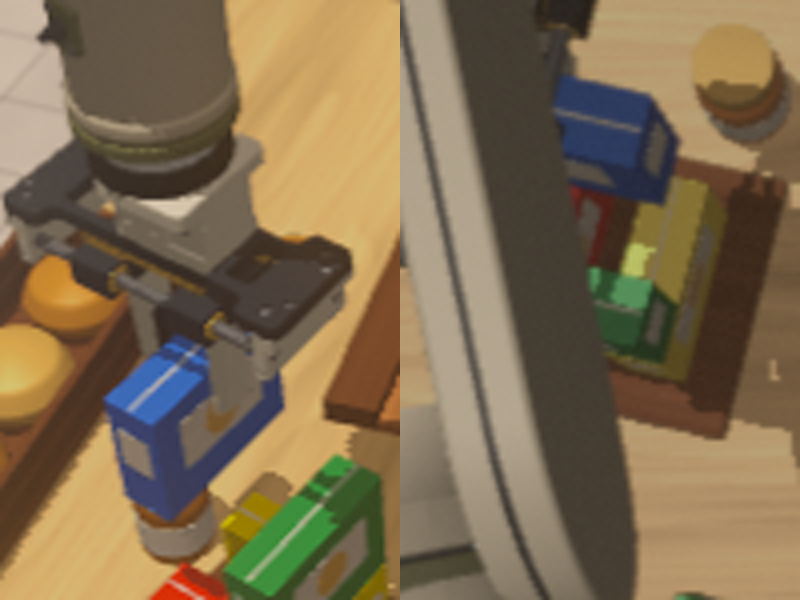

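Run:
```python
from h import *
tcp=np.array([604.1,178.2,253.2]);ty=np.array([.972,-.237,0]);tx=np.array([.237,.972,0])
S=lambda a:np.array(a)/4+[150,90]-.37
for bias in(0,1.2):
    p=unproj("side",S([(165,517),(283,408)])-[0,bias],200.7)
    q=unproj("side",S([(107,402),(155,425)])-[0,bias],285.7)
    print((p-tcp)@tx,(p-tcp)@ty,(q-tcp)@tx,(q-tcp)@ty)
# lower pair from top image t1/c1 after blue lifted: red/yellow
T=lambda a:np.array(a)/4+[120,100]-.37-[100,0]
print(unproj("top",T([(678,180),(724,193),(690,383)]),97).round(1))
```

```text
[ 57.66511493 -49.30814506] [-14.54834746 -19.6158436 ] [59.82095607 58.34589503] [ 11.41685731 -21.985739  ]
[ 54.88153475 -52.53223766] [-12.21429673 -17.15945521] [57.06866788 55.62670848] [ 13.83858181 -19.68473544]
[[612.2 140.1  97. ]
 [603.9 113.5  97. ]
 [493.7 133.7  97. ]]
```

>>> {"api": "play_rows", "payload": {
  "steps": [
    {"linear":[-0.02,-0.2,0],"yaw":-0.2},
    {"linear":[-0.08,-0.7,0],"yaw":-0.6},
    {"linear":[-0.16,-1.4,0],"yaw":-1.2},
    {"linear":[-0.26,-2.2,0],"yaw":-1.9},
    {"linear":[-0.35,-3.0,0],"yaw":-2.6},
    {"linear":[-0.44,-3.8,0],"yaw":-3.3},
    {"linear":[-0.54,-4.6,0],"yaw":-4.0},
    {"linear":[-0.63,-5.4,0],"yaw":-4.7},
    {"linear":[-0.72,-6.2,0],"yaw":-5.4},
    {"linear":[-0.81,-7.0,0],"yaw":-6.1},
    {"linear":[-0.91,-7.8,0],"yaw":-6.8},
    {"linear":[-1.0,-8.6,0],"yaw":-7.4},
    {"linear":[-1.08,-9.3,0],"yaw":-8.0},
    {"linear":[-1.14,-9.9,0],"yaw":-8.5},
    {"linear":[-1.2,-10.4,0],"yaw":-8.8},
    {"linear":[-1.24,-10.65,0],"yaw":-9.0},
    {"linear":[-1.24,-10.71,0],"yaw":-9.04},
    {"linear":[-1.24,-10.71,0],"yaw":-9.04},
    {"linear":[-1.24,-10.71,0],"yaw":-9.04}
  ]
}}

```text
time_s: 6.7
ee_pos: [541.4, -356.3, 250.5]
orientation: [[0.997, 0.071, -0.0], [0.071, -0.997, 0.001], [-0.0, -0.001, -1.0]]
ft_force: [-0.6, -0.8, -1.9]
opening: 36.1
finger_force: 17.9
```

>>> {"api": "play_rows", "payload": {
  "steps": [
    {"linear":[0,0,-0.3],"yaw":0},
    {"linear":[0,0,-0.8],"yaw":0},
    {"linear":[0,0,-1.4],"yaw":0},
    {"linear":[0,0,-2.0],"yaw":0},
    {"linear":[0,0,-2.6],"yaw":0},
    {"linear":[0,0,-3.0],"yaw":0},
    {"linear":[0,0,-3.3],"yaw":0},
    {"linear":[0,0,-3.4],"yaw":0},
    {"linear":[0,0,-3.4],"yaw":0}
  ]
}}

```text
time_s: 7.6
ee_pos: [540.9, -356.9, 80.0]
orientation: [[0.998, 0.07, -0.001], [0.07, -0.998, 0.001], [-0.001, -0.001, -1.0]]
ft_force: [0.5, 0.0, -1.1]
opening: 35.9
finger_force: 17.9
```

Run:
```python
from h import *
s=robot.read_state();print(s["ee_pos"],s["ft_force"])
a=robot.capture("side");b=robot.capture("top");cv2.imwrite("pics/s3.png",a[:,:,::-1]);cv2.imwrite("pics/t3.png",b[:,:,::-1])
x=np.hstack([cv2.resize(a[70:220,220:330],(440,600),interpolation=2),cv2.resize(b[110:260,340:430],(360,600),interpolation=2)])
cv2.imwrite("pics/c7.png",x[:,:,::-1])
```

```text
[ 540.93586438 -356.87925891   79.98016442] [ 0.51283274  0.04223551 -1.05049464]
```

View pics/c7.png

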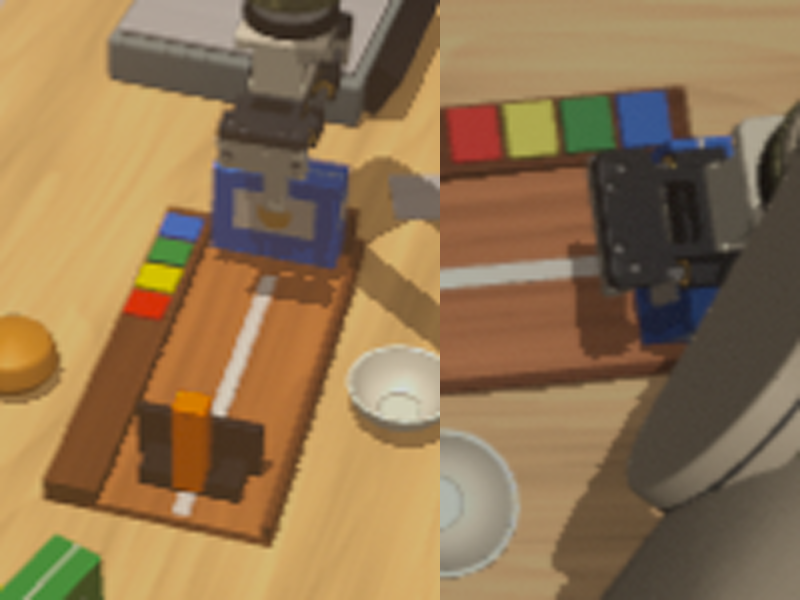

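Blue hangs clear, between the ledge and right lip, in front of the wall, at crop (217,245)-(338,263). Setting it down.

>>> {"api": "play_rows", "payload": {
  "steps": [
    {"linear":[0,0,-0.1],"yaw":0},
    {"linear":[0,0,-0.2],"yaw":0},
    {"linear":[0,0,-0.28],"yaw":0},
    {"linear":[0,0,-0.32],"yaw":0},
    {"linear":[0,0,-0.34],"yaw":0},
    {"linear":[0,0,-0.34],"yaw":0}
  ]
}}

```text
time_s: 8.3
ee_pos: [541.1, -357.7, 64.1]
orientation: [[0.998, 0.069, 0.0], [0.069, -0.998, -0.0], [0.0, 0.0, -1.0]]
ft_force: [-2.8, 0.7, 3.8]
opening: 36.3
finger_force: 17.9
```

>>> {"api": "play_rows", "payload": {
  "steps": [
    {"linear":[0,0,0],"yaw":0},
    {"linear":[0,0,0],"yaw":0},
    {"linear":[0,0,0],"yaw":0},
    {"linear":[0,0,0.1],"yaw":0},
    {"linear":[0,0,0.4],"yaw":0},
    {"linear":[0,0,0.9],"yaw":0},
    {"linear":[0,0,1.6],"yaw":0},
    {"linear":[0,0,2.4],"yaw":0},
    {"linear":[0,0,3.2],"yaw":0},
    {"linear":[0,0,3.7],"yaw":0},
    {"linear":[0,0,3.7],"yaw":0}
  ],
  "jaw": 46
}}

```text
time_s: 9.4
ee_pos: [543.2, -359.1, 256.5]
orientation: [[0.998, 0.069, 0.009], [0.069, -0.998, -0.007], [0.008, 0.007, -1.0]]
ft_force: [-0.2, 0.1, 1.0]
opening: 46.1
finger_force: 0.0
```

Run:
```python
from h import *
s=robot.read_state();print(s["ee_pos"],s["ft_force"])
a=robot.capture("side");b=robot.capture("top");cv2.imwrite("pics/s4.png",a[:,:,::-1]);cv2.imwrite("pics/t4.png",b[:,:,::-1])
x=np.hstack([cv2.resize(a[100:250,220:320],(400,600),interpolation=2),cv2.resize(b[120:270,120:220],(400,600),interpolation=2)])
cv2.imwrite("pics/c8.png",x[:,:,::-1])
```

```text
[ 543.24788897 -359.11033073  256.51104455] [-0.18882985  0.07040335  0.96363643]
```

View pics/c8.png

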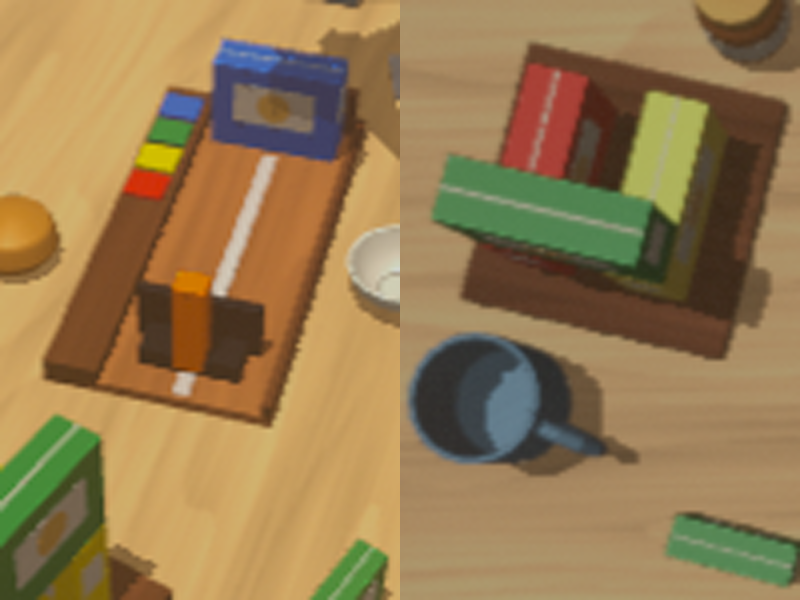

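Blue stands upright at the wall, level with its tag, and green is undisturbed. Going for green.

>>> {"api": "play_rows", "payload": {
  "steps": [
    {"linear":[0,0.3,0],"yaw":0.2},
    {"linear":[-0.01,1.0,0],"yaw":0.8},
    {"linear":[-0.03,1.9,0],"yaw":1.5},
    {"linear":[-0.04,2.8,0],"yaw":2.2},
    {"linear":[-0.05,3.7,0],"yaw":3.0},
    {"linear":[-0.07,4.6,0],"yaw":3.7},
    {"linear":[-0.08,5.5,0],"yaw":4.5},
    {"linear":[-0.1,6.4,0],"yaw":5.2},
    {"linear":[-0.11,7.3,0],"yaw":6.0},
    {"linear":[-0.12,8.2,0],"yaw":6.7},
    {"linear":[-0.13,9.1,0],"yaw":7.4},
    {"linear":[-0.14,9.9,0],"yaw":8.1},
    {"linear":[-0.15,10.6,0],"yaw":8.7},
    {"linear":[-0.16,10.95,0],"yaw":9.01},
    {"linear":[-0.16,11.08,0],"yaw":9.01},
    {"linear":[-0.16,11.08,0],"yaw":9.01},
    {"linear":[-0.16,11.08,-0.2],"yaw":9.01},
    {"linear":[-0.16,11.08,-0.4],"yaw":9.01},
    {"linear":[-0.16,11.08,-0.5],"yaw":9.01},
    {"linear":[-0.16,11.08,-0.5],"yaw":9.01}
  ],
  "jaw": 56
}}

```text
time_s: 11.5
ee_pos: [532.3, 195.5, 221.8]
orientation: [[0.242, 0.97, -0.003], [0.97, -0.242, -0.001], [-0.001, -0.002, -1.0]]
ft_force: [-1.0, -0.6, 0.4]
opening: 55.9
finger_force: 0.0
```

>>> {"api": "play_rows", "payload": {
  "steps": [
    {"linear":[0,0,-0.3],"yaw":0},
    {"linear":[0,0,-0.6],"yaw":0},
    {"linear":[0,0,-0.9],"yaw":0},
    {"linear":[0,0,-1.2],"yaw":0},
    {"linear":[0,0,-1.4],"yaw":0},
    {"linear":[0,0,-1.48],"yaw":0},
    {"linear":[0,0,-1.48],"yaw":0},
    {"linear":[0,0,-1.48],"yaw":0}
  ]
}}

```text
time_s: 12.3
ee_pos: [533.5, 196.6, 150.2]
orientation: [[0.241, 0.971, 0.001], [0.971, -0.241, 0.0], [0.0, 0.001, -1.0]]
ft_force: [-0.8, -0.6, -0.6]
opening: 55.9
finger_force: 0.0
```

No contact; gripping and lifting.

>>> {"api": "play_rows", "payload": {
  "steps": [
    {"linear":[0,0,0],"yaw":0},
    {"linear":[0,0,0],"yaw":0},
    {"linear":[0,0,0],"yaw":0},
    {"linear":[0,0,0],"yaw":0},
    {"linear":[0,0,0],"yaw":0},
    {"linear":[0,0,0],"yaw":0},
    {"linear":[0,0,0],"yaw":0},
    {"linear":[0,0,0.1],"yaw":0},
    {"linear":[0,0,0.3],"yaw":0},
    {"linear":[0,0,0.6],"yaw":0},
    {"linear":[0,0,0.9],"yaw":0},
    {"linear":[0,0,1.2],"yaw":0},
    {"linear":[0,0,1.5],"yaw":0},
    {"linear":[0,0,1.8],"yaw":0},
    {"linear":[0,0,2.0],"yaw":0},
    {"linear":[0,0,2.0],"yaw":0},
    {"linear":[0,0,2.0],"yaw":0}
  ],
  "jaw": 30,
  "squeeze": 18
}}

```text
time_s: 14.0
ee_pos: [533.1, 196.5, 249.5]
orientation: [[0.241, 0.971, -0.0], [0.971, -0.241, -0.0], [-0.0, -0.0, -1.0]]
ft_force: [-0.2, 0.0, -1.2]
opening: 36.0
finger_force: 18.0
```

Run:
```python
from h import *
s=robot.read_state();print(s["ee_pos"],s["ft_force"],s["opening"])
a=robot.capture("side");b=robot.capture("top");cv2.imwrite("pics/s5.png",a[:,:,::-1]);cv2.imwrite("pics/t5.png",b[:,:,::-1])
x=np.hstack([cv2.resize(a[120:270,150:250],(400,600),interpolation=2),cv2.resize(b[120:270,120:220],(400,600),interpolation=2)])
cv2.imwrite("pics/c9.png",x[:,:,::-1])
```

```text
[533.08066485 196.49876527 249.47708395] [-0.24591042  0.0080154  -1.15089954] 36.04379744262045
```

View pics/c9.png

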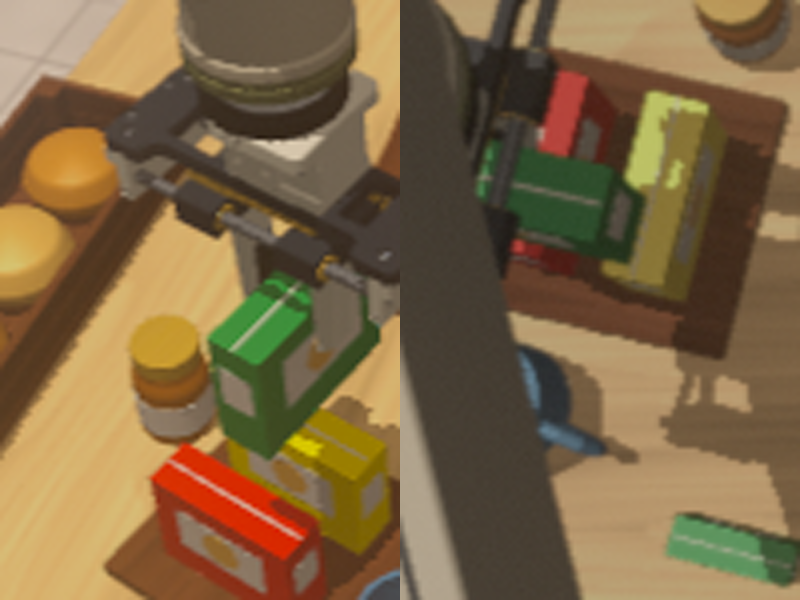

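Run:
```python
from h import *
d=np.array([.971,-.239,0]);n=np.array([.239,.971,0])
T=lambda a:(np.array(a)-[400,0])/4+[120,120]-.37
S=lambda a:np.array(a)/4+[150,120]-.37-[0,1.2]
for nm,c in(("red",[(533,63),(592,78)]),("yel",[(645,90),(710,103)])):
    p=unproj("top",T(c),97);print(nm,"top",p.round(1).tolist(),(p.mean(0)-55*d).round(1))
p=unproj("side",S([(153,478),(185,447),(322,527),(290,556)]),97);print("red side",p.round(1).tolist(),p.mean(0).round(1))
q=unproj("side",S([(390,457),(322,407),(388,540)]),97);print("yel side",q.round(1).tolist())
tcp=np.array([533.1,196.5,249.5]);p=unproj("side",S([(270,455),(380,345)]),249.5-52.8);print((p-tcp)@np.array([.241,.971,0]),(p-tcp)@np.array([.971,-.241,0]))
```

```text
red top [[636.2, 224.3, 97.0], [626.5, 190.0, 97.0]] [577.9 220.3  97. ]
yel top [[618.6, 159.2, 97.0], [610.0, 121.6, 97.0]] [560.9 153.6  97. ]
red side [[633.0, 225.0, 97.0], [624.6, 195.6, 97.0], [517.0, 223.2, 97.0], [527.1, 249.7, 97.0]] [575.4 223.4  97. ]
yel side [[496.8, 158.2, 97.0], [553.8, 134.9, 97.0], [474.9, 218.3, 97.0]]
[ 51.34359113 -51.15153468] [-14.21413021 -18.45667509]
```

>>> {"api": "play_rows", "payload": {
  "steps": [
    {"linear":[0,-0.2,0],"yaw":-0.2},
    {"linear":[0.01,-0.7,0],"yaw":-0.6},
    {"linear":[0.02,-1.4,0],"yaw":-1.2},
    {"linear":[0.02,-2.2,0],"yaw":-2.0},
    {"linear":[0.03,-3.0,0],"yaw":-2.8},
    {"linear":[0.04,-3.8,0],"yaw":-3.5},
    {"linear":[0.05,-4.6,0],"yaw":-4.2},
    {"linear":[0.06,-5.4,0],"yaw":-5.0},
    {"linear":[0.06,-6.2,0],"yaw":-5.7},
    {"linear":[0.07,-7.0,0],"yaw":-6.5},
    {"linear":[0.08,-7.8,0],"yaw":-7.2},
    {"linear":[0.09,-8.5,0],"yaw":-7.9},
    {"linear":[0.1,-9.1,0],"yaw":-8.5},
    {"linear":[0.1,-9.5,0],"yaw":-8.8},
    {"linear":[0.1,-9.7,0],"yaw":-9.0},
    {"linear":[0.1,-9.76,0],"yaw":-9.01},
    {"linear":[0.1,-9.76,0],"yaw":-9.01},
    {"linear":[0.1,-9.76,0],"yaw":-9.01}
  ]
}}

```text
time_s: 15.9
ee_pos: [538.4, -290.3, 249.7]
orientation: [[0.997, 0.071, 0.0], [0.071, -0.997, 0.0], [0.0, -0.0, -1.0]]
ft_force: [-1.5, 0.5, -1.2]
opening: 36.1
finger_force: 18.0
```

>>> {"api": "play_rows", "payload": {
  "steps": [
    {"linear":[0,0,-0.3],"yaw":0},
    {"linear":[0,0,-0.8],"yaw":0},
    {"linear":[0,0,-1.4],"yaw":0},
    {"linear":[0,0,-2.0],"yaw":0},
    {"linear":[0,0,-2.6],"yaw":0},
    {"linear":[0,0,-3.0],"yaw":0},
    {"linear":[0,0,-3.3],"yaw":0},
    {"linear":[0,0,-3.48],"yaw":0},
    {"linear":[0,0,-3.58],"yaw":0},
    {"linear":[0,0,-3.65],"yaw":0},
    {"linear":[0,0,-3.68],"yaw":0},
    {"linear":[0,0,-3.69],"yaw":0},
    {"linear":[0,0,-3.69],"yaw":0}
  ]
}}

```text
time_s: 17.2
ee_pos: [538.5, -291.8, 65.8]
orientation: [[0.998, 0.069, 0.001], [0.069, -0.998, -0.001], [0.001, 0.001, -1.0]]
ft_force: [-0.9, 0.3, -0.8]
opening: 36.4
finger_force: 18.0
```

>>> {"api": "play_rows", "payload": {
  "steps": [
    {"linear":[0,0,-0.02],"yaw":0},
    {"linear":[0,0,-0.03],"yaw":0},
    {"linear":[0,0,-0.03],"yaw":0}
  ]
}}

```text
time_s: 17.5
ee_pos: [538.0, -291.5, 63.6]
orientation: [[0.998, 0.069, -0.0], [0.069, -0.998, 0.0], [-0.0, -0.0, -1.0]]
ft_force: [0.0, 0.8, -0.9]
opening: 36.5
finger_force: 18.0
```

>>> {"api": "play_rows", "payload": {
  "steps": [
    {"linear":[0,0,-0.02],"yaw":0},
    {"linear":[0,0,-0.02],"yaw":0}
  ]
}}

```text
time_s: 17.7
ee_pos: [538.3, -291.8, 63.0]
orientation: [[0.998, 0.069, 0.0], [0.069, -0.998, -0.0], [0.0, 0.001, -1.0]]
ft_force: [-1.7, -1.2, 1.5]
opening: 35.8
finger_force: 18.0
```

>>> {"api": "play_rows", "payload": {
  "steps": [
    {"linear":[0,0,0],"yaw":0},
    {"linear":[0,0,0],"yaw":0},
    {"linear":[0,0,0],"yaw":0},
    {"linear":[0,0,0.1],"yaw":0},
    {"linear":[0,0,0.4],"yaw":0},
    {"linear":[0,0,0.9],"yaw":0},
    {"linear":[0,0,1.6],"yaw":0},
    {"linear":[0,0,2.4],"yaw":0},
    {"linear":[0,0,3.1],"yaw":0},
    {"linear":[0,0,3.5],"yaw":0},
    {"linear":[0,0,3.5],"yaw":0}
  ],
  "jaw": 47
}}

```text
time_s: 18.8
ee_pos: [540.1, -292.8, 244.0]
orientation: [[0.998, 0.069, 0.008], [0.069, -0.998, -0.005], [0.007, 0.005, -1.0]]
ft_force: [0.8, -1.0, 0.5]
opening: 46.8
finger_force: 0.0
```

Run:
```python
from h import *
s=robot.read_state();print(s["ee_pos"],s["joint_positions"].round(1))
a=robot.capture("side");b=robot.capture("top");cv2.imwrite("pics/s6.png",a[:,:,::-1]);cv2.imwrite("pics/t6.png",b[:,:,::-1])
x=np.hstack([cv2.resize(a[100:250,170:320],(400,400),interpolation=2),cv2.resize(b[110:260,120:270],(400,400),interpolation=2)])
cv2.imwrite("pics/c10.png",x[:,:,::-1])
```

```text
[ 540.1019475  -292.7683798   243.96296345] [-33.2   8.6  81.4   0.   89.5  52.8]
```

View pics/c10.png

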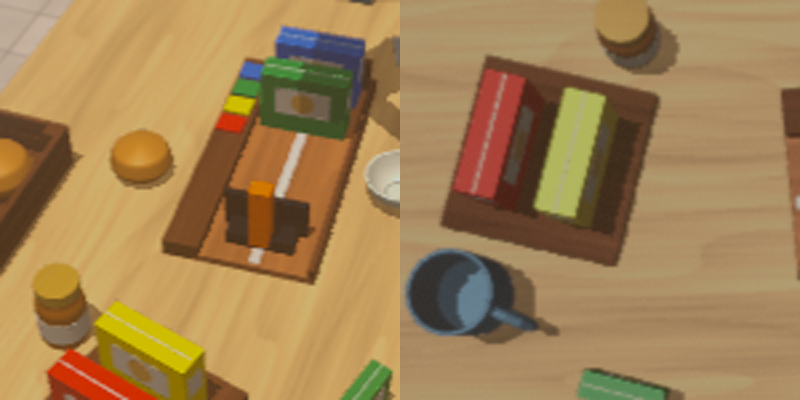

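Run:
```python
from fit import *
c=np.array([[55,18,0],[55,-18,0],[-55,-18,0],[-55,18,0.]])
T=lambda a:(np.array(a)-[400,0])*150/400+[120,110]-.3
S=lambda a:np.array(a)*150/400+[170,100]-.3-[0,1.2]
for nm,p,w in(("red",[(490,68),(525,77),(490,198),(456,188)],(577,222)),("yel",[(568,88),(605,97),(575,219),(537,208)],(560,153))):
    o=[("top",c,T(p))]
    u=unproj("top",T(p),97).mean(0);x,e=fit(o,[*w,97,-.24]);print(nm,u.round(1),x.round(1),np.degrees(x[3]).round(2),e.round(2))
print(unproj("side",S([(95,320),(118,302),(206,342),(185,370)]),97).mean(0).round(1))
```

```text
red [579.5 222.2  97. ] [ 5.829e+02  2.265e+02  8.020e+01 -3.000e-01] -15.54 0.68
yel [560.1 152.2  97. ] [ 5.628e+02  1.549e+02  8.170e+01 -3.000e-01] -14.33 0.36
[559.8 148.5  97. ]
```

Blue and green stand in the rack and red and yellow are undisturbed on the board. Going for yellow.

>>> {"api": "play_rows", "payload": {
  "steps": [
    {"linear":[0.02,0.3,0],"yaw":-0.1},
    {"linear":[0.05,1.0,0],"yaw":-0.3},
    {"linear":[0.1,1.9,0],"yaw":-0.5},
    {"linear":[0.14,2.8,0],"yaw":-0.7},
    {"linear":[0.18,3.7,0],"yaw":-1.0},
    {"linear":[0.23,4.6,0],"yaw":-1.2},
    {"linear":[0.27,5.5,0],"yaw":-1.4},
    {"linear":[0.32,6.4,0],"yaw":-1.7},
    {"linear":[0.37,7.3,0],"yaw":-1.9},
    {"linear":[0.4,8.1,0],"yaw":-2.1},
    {"linear":[0.43,8.6,0],"yaw":-2.2},
    {"linear":[0.44,8.85,0],"yaw":-2.24},
    {"linear":[0.44,8.88,0],"yaw":-2.24},
    {"linear":[0.44,8.88,-0.2],"yaw":-2.24},
    {"linear":[0.44,8.88,-0.6],"yaw":-2.24},
    {"linear":[0.44,8.88,-1.1],"yaw":-2.24},
    {"linear":[0.44,8.88,-1.5],"yaw":-2.24},
    {"linear":[0.44,8.88,-1.8],"yaw":-2.24},
    {"linear":[0.44,8.88,-1.9],"yaw":-2.24},
    {"linear":[0.44,8.88,-1.9],"yaw":-2.24}
  ],
  "jaw": 56
}}

```text
time_s: 20.9
ee_pos: [559.6, 151.6, 141.7]
orientation: [[0.97, -0.242, -0.002], [-0.242, -0.97, -0.0], [-0.001, 0.001, -1.0]]
ft_force: [-0.4, 0.6, -0.2]
opening: 56.0
finger_force: 0.0
```

>>> {"api": "play_rows", "payload": {
  "steps": [
    {"linear":[0,0,-0.3],"yaw":0},
    {"linear":[0,0,-0.6],"yaw":0},
    {"linear":[0,0,-0.9],"yaw":0},
    {"linear":[0,0,-1.2],"yaw":0},
    {"linear":[0,0,-1.4],"yaw":0},
    {"linear":[0,0,-1.56],"yaw":0},
    {"linear":[0,0,-1.56],"yaw":0},
    {"linear":[0,0,-1.56],"yaw":0}
  ]
}}

```text
time_s: 21.7
ee_pos: [560.3, 152.5, 64.8]
orientation: [[0.971, -0.241, 0.0], [-0.241, -0.971, 0.0], [0.0, -0.0, -1.0]]
ft_force: [0.4, 0.5, -0.7]
opening: 55.9
finger_force: 0.0
```

>>> {"api": "play_rows", "payload": {
  "steps": [
    {"linear":[0,0,0],"yaw":0},
    {"linear":[0,0,0],"yaw":0},
    {"linear":[0,0,0],"yaw":0},
    {"linear":[0,0,0],"yaw":0},
    {"linear":[0,0,0],"yaw":0},
    {"linear":[0,0,0],"yaw":0},
    {"linear":[0,0,0],"yaw":0},
    {"linear":[0,0,0.1],"yaw":0},
    {"linear":[0,0,0.3],"yaw":0},
    {"linear":[0,0,0.7],"yaw":0},
    {"linear":[0,0,1.2],"yaw":0},
    {"linear":[0,0,1.8],"yaw":0},
    {"linear":[0,0,2.4],"yaw":0},
    {"linear":[0,0,3.0],"yaw":0},
    {"linear":[0,0,3.4],"yaw":0},
    {"linear":[0,0,3.65],"yaw":0},
    {"linear":[0,0,3.7],"yaw":0},
    {"linear":[0,0,3.7],"yaw":0}
  ],
  "jaw": 30,
  "squeeze": 18
}}

```text
time_s: 23.5
ee_pos: [559.9, 152.4, 249.1]
orientation: [[0.971, -0.241, -0.001], [-0.241, -0.971, -0.0], [-0.001, 0.0, -1.0]]
ft_force: [-0.7, -0.6, -1.6]
opening: 35.8
finger_force: 18.0
```

>>> {"api": "play_rows", "payload": {
  "steps": [
    {"linear":[-0.01,-0.2,0],"yaw":0.05},
    {"linear":[-0.05,-0.7,0],"yaw":0.2},
    {"linear":[-0.1,-1.4,0],"yaw":0.4},
    {"linear":[-0.15,-2.2,0],"yaw":0.65},
    {"linear":[-0.21,-3.0,0],"yaw":0.9},
    {"linear":[-0.27,-3.8,0],"yaw":1.1},
    {"linear":[-0.32,-4.6,0],"yaw":1.35},
    {"linear":[-0.38,-5.4,0],"yaw":1.6},
    {"linear":[-0.43,-6.2,0],"yaw":1.85},
    {"linear":[-0.48,-6.8,0],"yaw":2.0},
    {"linear":[-0.51,-7.3,0],"yaw":2.15},
    {"linear":[-0.53,-7.5,0],"yaw":2.24},
    {"linear":[-0.53,-7.56,0],"yaw":2.24},
    {"linear":[-0.53,-7.56,0],"yaw":2.24},
    {"linear":[-0.53,-7.56,0],"yaw":2.24}
  ]
}}

```text
time_s: 25.0
ee_pos: [533.7, -224.4, 249.4]
orientation: [[0.998, 0.07, -0.0], [0.07, -0.998, 0.001], [-0.0, -0.001, -1.0]]
ft_force: [-0.1, -0.0, -2.8]
opening: 36.0
finger_force: 18.0
```

>>> {"api": "play_rows", "payload": {
  "steps": [
    {"linear":[0,0,-0.3],"yaw":0},
    {"linear":[0,0,-0.8],"yaw":0},
    {"linear":[0,0,-1.4],"yaw":0},
    {"linear":[0,0,-2.0],"yaw":0},
    {"linear":[0,0,-2.6],"yaw":0},
    {"linear":[0,0,-3.0],"yaw":0},
    {"linear":[0,0,-3.3],"yaw":0},
    {"linear":[0,0,-3.48],"yaw":0},
    {"linear":[0,0,-3.58],"yaw":0},
    {"linear":[0,0,-3.65],"yaw":0},
    {"linear":[0,0,-3.7],"yaw":0},
    {"linear":[0,0,-3.72],"yaw":0},
    {"linear":[0,0,-3.72],"yaw":0},
    {"linear":[0,0,-3.73],"yaw":0}
  ]
}}

```text
time_s: 26.4
ee_pos: [534.0, -225.7, 63.7]
orientation: [[0.998, 0.069, 0.001], [0.069, -0.998, -0.0], [0.001, 0.0, -1.0]]
ft_force: [-0.0, 1.0, -2.0]
opening: 35.8
finger_force: 18.0
```

>>> {"api": "play_rows", "payload": {
  "steps": [
    {"linear":[0,0,-0.02],"yaw":0},
    {"linear":[0,0,-0.02],"yaw":0},
    {"linear":[0,0,-0.02],"yaw":0}
  ]
}}

```text
time_s: 26.7
ee_pos: [534.0, -225.6, 63.1]
orientation: [[0.998, 0.069, 0.001], [0.069, -0.998, -0.0], [0.001, 0.0, -1.0]]
ft_force: [-2.3, 2.4, 5.1]
opening: 35.6
finger_force: 18.0
```

>>> {"api": "play_rows", "payload": {
  "steps": [
    {"linear":[0,0,0],"yaw":0},
    {"linear":[0,0,0],"yaw":0},
    {"linear":[0,0,0],"yaw":0},
    {"linear":[0,0,0.1],"yaw":0},
    {"linear":[0,0,0.4],"yaw":0},
    {"linear":[0,0,0.9],"yaw":0},
    {"linear":[0,0,1.6],"yaw":0},
    {"linear":[0,0,2.4],"yaw":0},
    {"linear":[0,0,3.1],"yaw":0},
    {"linear":[0,0,3.5],"yaw":0},
    {"linear":[0,0,3.5],"yaw":0}
  ],
  "jaw": 47
}}

```text
time_s: 27.8
ee_pos: [535.7, -226.7, 243.2]
orientation: [[0.998, 0.069, 0.008], [0.069, -0.998, -0.004], [0.007, 0.005, -1.0]]
ft_force: [0.6, -0.8, 0.0]
opening: 47.0
finger_force: 0.0
```

Run:
```python
from h import *
a=robot.capture("side");b=robot.capture("top");cv2.imwrite("pics/s7.png",a[:,:,::-1]);cv2.imwrite("pics/t7.png",b[:,:,::-1])
h=cv2.cvtColor(b,cv2.COLOR_RGB2HSV)[110:220,120:220]
m=(((h[...,0]<6)|(h[...,0]>174))&(h[...,1]>150)&(h[...,2]>130)).astype(np.uint8)
n,l,st,ce=cv2.connectedComponentsWithStats(m);i=1+np.argmax(st[1:,4])
r=cv2.minAreaRect(np.argwhere(l==i)[:,::-1].astype(np.float32));print(st[i],r,unproj("top",[np.array(r[0])+[120,110]],97))
```

```text
[ 28  27  19  47 317] ((37.24896240234375, 50.56639099121094), (6.828060626983643, 47.08784866333008), 14.931416511535645) [[576.35680735 213.71984238  97.        ]]
```

>>> {"api": "play_rows", "payload": {
  "steps": [
    {"linear":[0.03,0.3,0],"yaw":-0.1},
    {"linear":[0.1,1.0,0],"yaw":-0.3},
    {"linear":[0.18,1.9,0],"yaw":-0.5},
    {"linear":[0.27,2.8,0],"yaw":-0.7},
    {"linear":[0.36,3.7,0],"yaw":-1.0},
    {"linear":[0.45,4.6,0],"yaw":-1.2},
    {"linear":[0.53,5.5,0],"yaw":-1.4},
    {"linear":[0.62,6.4,0],"yaw":-1.7},
    {"linear":[0.71,7.3,0],"yaw":-1.9},
    {"linear":[0.79,8.1,0],"yaw":-2.1},
    {"linear":[0.84,8.7,0],"yaw":-2.2},
    {"linear":[0.87,8.93,0],"yaw":-2.24},
    {"linear":[0.87,8.96,0],"yaw":-2.24},
    {"linear":[0.87,8.96,-0.2],"yaw":-2.24},
    {"linear":[0.87,8.96,-0.6],"yaw":-2.24},
    {"linear":[0.87,8.96,-1.1],"yaw":-2.24},
    {"linear":[0.87,8.96,-1.5],"yaw":-2.24},
    {"linear":[0.87,8.96,-1.8],"yaw":-2.24},
    {"linear":[0.87,8.96,-1.9],"yaw":-2.24},
    {"linear":[0.87,8.96,-1.9],"yaw":-2.24}
  ],
  "jaw": 60
}}

```text
time_s: 29.9
ee_pos: [576.7, 221.5, 141.2]
orientation: [[0.97, -0.242, -0.002], [-0.242, -0.97, -0.001], [-0.001, 0.001, -1.0]]
ft_force: [-0.4, 1.0, -0.5]
opening: 59.9
finger_force: 0.0
```

>>> {"api": "play_rows", "payload": {
  "steps": [
    {"linear":[0,0,-0.3],"yaw":0},
    {"linear":[0,0,-0.6],"yaw":0},
    {"linear":[0,0,-0.9],"yaw":0},
    {"linear":[0,0,-1.2],"yaw":0},
    {"linear":[0,0,-1.4],"yaw":0},
    {"linear":[0,0,-1.55],"yaw":0},
    {"linear":[0,0,-1.55],"yaw":0},
    {"linear":[0,0,-1.55],"yaw":0}
  ]
}}

```text
time_s: 30.7
ee_pos: [577.3, 222.6, 64.9]
orientation: [[0.971, -0.241, 0.0], [-0.241, -0.971, 0.0], [0.0, -0.0, -1.0]]
ft_force: [0.2, 0.3, 0.9]
opening: 59.6
finger_force: 0.0
```

>>> {"api": "play_rows", "payload": {
  "steps": [
    {"linear":[0,0,0],"yaw":0},
    {"linear":[0,0,0],"yaw":0},
    {"linear":[0,0,0],"yaw":0},
    {"linear":[0,0,0],"yaw":0},
    {"linear":[0,0,0],"yaw":0},
    {"linear":[0,0,0],"yaw":0},
    {"linear":[0,0,0],"yaw":0},
    {"linear":[0,0,0.1],"yaw":0},
    {"linear":[0,0,0.3],"yaw":0},
    {"linear":[0,0,0.7],"yaw":0},
    {"linear":[0,0,1.2],"yaw":0},
    {"linear":[0,0,1.8],"yaw":0},
    {"linear":[0,0,2.4],"yaw":0},
    {"linear":[0,0,3.0],"yaw":0},
    {"linear":[0,0,3.4],"yaw":0},
    {"linear":[0,0,3.65],"yaw":0},
    {"linear":[0,0,3.7],"yaw":0},
    {"linear":[0,0,3.7],"yaw":0}
  ],
  "jaw": 30,
  "squeeze": 18
}}

```text
time_s: 32.5
ee_pos: [576.9, 222.4, 249.2]
orientation: [[0.971, -0.241, -0.0], [-0.241, -0.971, -0.0], [-0.0, 0.0, -1.0]]
ft_force: [0.5, 0.4, -1.7]
opening: 35.9
finger_force: 18.0
```

Run:
```python
from h import *
b=cv2.imread("pics/t7.png")[120:220,255:420];a=cv2.imread("pics/s7.png")[100:200,215:320]
x=np.vstack([cv2.resize(b,(495,300),interpolation=2),cv2.resize(cv2.resize(a,(315,300),interpolation=2),(315,300))[:, :] if 0 else cv2.copyMakeBorder(cv2.resize(a,(315,300),interpolation=2),0,0,0,180,cv2.BORDER_CONSTANT)])
cv2.imwrite("pics/c11.png",x)
```

```text
(no output)
```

View pics/c11.png

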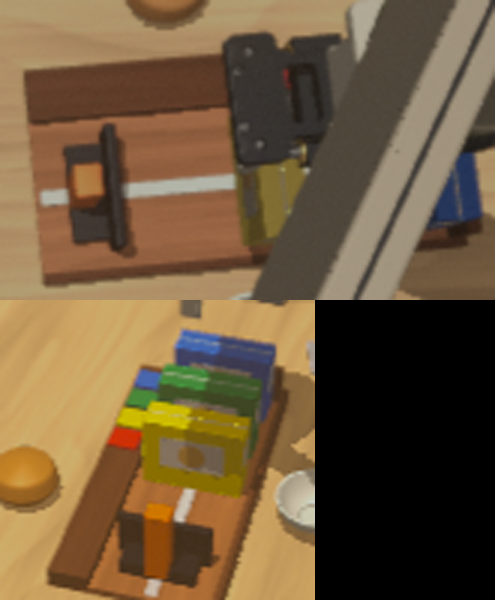

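Yellow stands at about (195,455) in the crop, with the stop at (165,545) clear. Red is held, so I'm carrying it over.

>>> {"api": "play_rows", "payload": {
  "steps": [
    {"linear":[-0.02,-0.2,0],"yaw":0.05},
    {"linear":[-0.09,-0.7,0],"yaw":0.2},
    {"linear":[-0.18,-1.4,0],"yaw":0.4},
    {"linear":[-0.28,-2.2,0],"yaw":0.65},
    {"linear":[-0.38,-3.0,0],"yaw":0.9},
    {"linear":[-0.48,-3.8,0],"yaw":1.1},
    {"linear":[-0.58,-4.6,0],"yaw":1.35},
    {"linear":[-0.68,-5.4,0],"yaw":1.6},
    {"linear":[-0.78,-6.2,0],"yaw":1.85},
    {"linear":[-0.86,-6.9,0],"yaw":2.0},
    {"linear":[-0.92,-7.4,0],"yaw":2.15},
    {"linear":[-0.95,-7.6,0],"yaw":2.24},
    {"linear":[-0.96,-7.65,0],"yaw":2.24},
    {"linear":[-0.96,-7.65,0],"yaw":2.24},
    {"linear":[-0.96,-7.65,0],"yaw":2.24}
  ]
}}

```text
time_s: 34.0
ee_pos: [528.8, -159.4, 249.0]
orientation: [[0.998, 0.07, -0.001], [0.07, -0.998, 0.001], [-0.001, -0.001, -1.0]]
ft_force: [0.0, 0.1, -1.8]
opening: 36.1
finger_force: 18.0
```

>>> {"api": "play_rows", "payload": {
  "steps": [
    {"linear":[0,0,-0.3],"yaw":0},
    {"linear":[0,0,-0.8],"yaw":0},
    {"linear":[0,0,-1.4],"yaw":0},
    {"linear":[0,0,-2.0],"yaw":0},
    {"linear":[0,0,-2.6],"yaw":0},
    {"linear":[0,0,-3.0],"yaw":0},
    {"linear":[0,0,-3.3],"yaw":0},
    {"linear":[0,0,-3.48],"yaw":0},
    {"linear":[0,0,-3.58],"yaw":0},
    {"linear":[0,0,-3.65],"yaw":0},
    {"linear":[0,0,-3.7],"yaw":0},
    {"linear":[0,0,-3.73],"yaw":0},
    {"linear":[0,0,-3.74],"yaw":0},
    {"linear":[0,0,-3.74],"yaw":0}
  ]
}}

```text
time_s: 35.4
ee_pos: [529.4, -160.2, 63.1]
orientation: [[0.998, 0.069, 0.001], [0.069, -0.998, -0.0], [0.001, 0.0, -1.0]]
ft_force: [0.3, -0.4, -0.8]
opening: 35.9
finger_force: 18.0
```

>>> {"api": "play_rows", "payload": {
  "steps": [
    {"linear":[0,0,-0.01],"yaw":0},
    {"linear":[0,0,-0.02],"yaw":0},
    {"linear":[0,0,-0.02],"yaw":0}
  ]
}}

```text
time_s: 35.7
ee_pos: [529.5, -160.0, 62.9]
orientation: [[0.998, 0.069, 0.001], [0.069, -0.998, -0.0], [0.001, 0.0, -1.0]]
ft_force: [-3.2, 2.8, 8.8]
opening: 35.7
finger_force: 18.0
```

>>> {"api": "play_rows", "payload": {
  "steps": [
    {"linear":[0,0,0],"yaw":0},
    {"linear":[0,0,0],"yaw":0},
    {"linear":[0,0,0],"yaw":0},
    {"linear":[0,0,0.1],"yaw":0},
    {"linear":[0,0,0.4],"yaw":0},
    {"linear":[0,0,0.9],"yaw":0},
    {"linear":[0,0,1.6],"yaw":0},
    {"linear":[0,0,2.2],"yaw":0},
    {"linear":[0,0,2.7],"yaw":0},
    {"linear":[0,0,3.0],"yaw":0},
    {"linear":[0,0,3.0],"yaw":0}
  ],
  "jaw": 47
}}

```text
time_s: 36.8
ee_pos: [530.7, -160.6, 215.2]
orientation: [[0.998, 0.069, 0.005], [0.069, -0.998, -0.002], [0.005, 0.002, -1.0]]
ft_force: [0.4, 0.8, 0.4]
opening: 47.0
finger_force: 0.0
```

>>> {"api": "play_rows", "payload": {
  "steps": [
    {"linear":[0,0.2,0],"yaw":0.9},
    {"linear":[0,0.4,0],"yaw":1.8},
    {"linear":[0,0.6,0],"yaw":2.7},
    {"linear":[0,0.8,0],"yaw":3.6},
    {"linear":[0,1.0,0],"yaw":4.5},
    {"linear":[-0.04,1.1,0],"yaw":5.4},
    {"linear":[-0.05,1.2,0],"yaw":6.3},
    {"linear":[-0.06,1.3,0],"yaw":7.2},
    {"linear":[-0.07,1.4,0],"yaw":8.1},
    {"linear":[-0.08,1.5,0],"yaw":9.0},
    {"linear":[-0.1,1.6,0],"yaw":10.0},
    {"linear":[-0.1,1.66,0],"yaw":11.0},
    {"linear":[-0.1,1.66,0],"yaw":11.25},
    {"linear":[-0.1,1.66,-0.2],"yaw":11.25},
    {"linear":[-0.1,1.66,-0.7],"yaw":11.25},
    {"linear":[-0.1,1.66,-1.1],"yaw":11.25},
    {"linear":[-0.1,1.66,-1.4],"yaw":11.25},
    {"linear":[-0.1,1.66,-1.5],"yaw":11.25},
    {"linear":[-0.1,1.66,-1.5],"yaw":11.25},
    {"linear":[-0.1,1.66,-1.5],"yaw":11.25}
  ],
  "jaw": 65
}}

```text
time_s: 38.8
ee_pos: [524.5, -77.2, 137.3]
orientation: [[-0.069, 0.998, 0.001], [0.998, 0.069, -0.0], [-0.0, 0.001, -1.0]]
ft_force: [-0.4, -1.0, 0.8]
opening: 65.1
finger_force: 0.0
```

Run:
```python
from h import *
s=robot.read_state();print(s["ee_pos"],s["orientation"].round(3).tolist(),proj("side",[s["ee_pos"]]))
a=robot.capture("side");cv2.imwrite("pics/s8.png",a[:,:,::-1])
cv2.imwrite("pics/c12.png",cv2.resize(a[80:220,210:330],(514,600),interpolation=2)[:,:,::-1])
```

```text
[524.53824476 -77.157796   137.31736396] [[-0.069, 0.998, 0.001], [0.998, 0.069, -0.0], [-0.0, 0.001, -1.0]] [[267.32396786 159.64980916]]
```

View pics/c12.png

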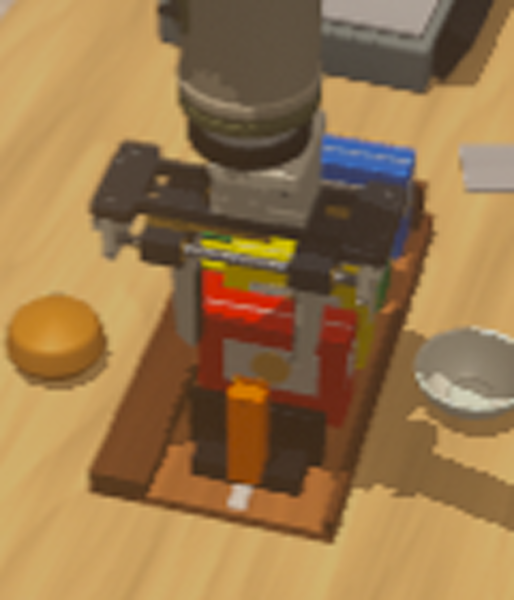

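All four cartons stand upright in the rack. The handle's top is at about (247,388) in the crop, between the open fingers. I'll check the offset numerically.

Run:
```python
from h import *
p=np.array([247,388])*140/600+[210,80]-.4
print(proj("side",[[524.5,-77.2,100]]),p,unproj("side",[p,p-[0,1.2]],100))
```

```text
[[267.26118154 168.99498038]] [267.23333333 170.13333333] [[523.00292258 -72.67325704 100.        ]
 [524.66231768 -77.41707277 100.        ]]
```

>>> {"api": "play_rows", "payload": {
  "steps": [
    {"linear":[0,0,-0.3],"yaw":0},
    {"linear":[0,0,-0.6],"yaw":0},
    {"linear":[0,0,-0.9],"yaw":0},
    {"linear":[0,0,-1.15],"yaw":0},
    {"linear":[0,0,-1.3],"yaw":0},
    {"linear":[0,0,-1.3],"yaw":0}
  ]
}}

```text
time_s: 39.45
ee_pos: [522.8, -76.7, 69.7]
orientation: [[-0.069, 0.998, -0.003], [0.998, 0.069, 0.001], [0.001, -0.003, -1.0]]
ft_force: [-0.5, 0.1, -0.7]
opening: 64.8
finger_force: 0.0
```

>>> {"api": "play_rows", "payload": {
  "steps": [
    {"linear":[0,0,0],"yaw":0},
    {"linear":[0,0,0],"yaw":0},
    {"linear":[0,0,0],"yaw":0},
    {"linear":[0,0,0],"yaw":0},
    {"linear":[0,0,0],"yaw":0},
    {"linear":[0,0,0],"yaw":0},
    {"linear":[0,0,0],"yaw":0},
    {"linear":[0,0,0],"yaw":0}
  ],
  "jaw": 15,
  "squeeze": 30
}}

```text
time_s: 40.25
ee_pos: [524.1, -77.0, 71.9]
orientation: [[-0.069, 0.998, -0.0], [0.998, 0.069, -0.0], [-0.0, -0.0, -1.0]]
ft_force: [-3.2, -0.0, 5.3]
opening: 25.7
finger_force: 30.0
```

>>> {"api": "play_rows", "payload": {
  "steps": [
    {"linear":[0.003,-0.04,0],"yaw":0},
    {"linear":[0.008,-0.12,0],"yaw":0},
    {"linear":[0.014,-0.2,0],"yaw":0},
    {"linear":[0.02,-0.28,0],"yaw":0},
    {"linear":[0.025,-0.36,0],"yaw":0},
    {"linear":[0.031,-0.44,0],"yaw":0},
    {"linear":[0.036,-0.52,0],"yaw":0},
    {"linear":[0.042,-0.6,0],"yaw":0},
    {"linear":[0.046,-0.66,0],"yaw":0},
    {"linear":[0.05,-0.72,0],"yaw":0},
    {"linear":[0.055,-0.78,0],"yaw":0},
    {"linear":[0.059,-0.84,0],"yaw":0},
    {"linear":[0.063,-0.9,0],"yaw":0},
    {"linear":[0.067,-0.96,0],"yaw":0},
    {"linear":[0.071,-1.02,0],"yaw":0},
    {"linear":[0.076,-1.08,0],"yaw":0},
    {"linear":[0.08,-1.14,0],"yaw":0},
    {"linear":[0.084,-1.2,0],"yaw":0},
    {"linear":[0.084,-1.2,0],"yaw":0}
  ]
}}

```text
time_s: 42.15
ee_pos: [528.1, -137.5, 71.9]
orientation: [[-0.069, 0.998, -0.001], [0.998, 0.069, -0.0], [-0.0, -0.001, -1.0]]
ft_force: [-4.2, -1.0, 4.8]
opening: 25.9
finger_force: 30.0
```

>>> {"api": "play_rows", "payload": {
  "steps": [
    {"linear":[0.004,-0.06,0],"yaw":0},
    {"linear":[0.008,-0.12,0],"yaw":0},
    {"linear":[0.013,-0.18,0],"yaw":0},
    {"linear":[0.017,-0.24,0],"yaw":0},
    {"linear":[0.021,-0.3,0],"yaw":0},
    {"linear":[0.025,-0.36,0],"yaw":0},
    {"linear":[0.029,-0.42,0],"yaw":0},
    {"linear":[0.034,-0.48,0],"yaw":0},
    {"linear":[0.038,-0.54,0],"yaw":0},
    {"linear":[0.042,-0.6,0],"yaw":0},
    {"linear":[0.046,-0.66,0],"yaw":0},
    {"linear":[0.05,-0.72,0],"yaw":0},
    {"linear":[0.055,-0.78,0],"yaw":0},
    {"linear":[0.059,-0.84,0],"yaw":0},
    {"linear":[0.063,-0.9,0],"yaw":0},
    {"linear":[0.067,-0.96,0],"yaw":0},
    {"linear":[0.071,-1.02,0],"yaw":0},
    {"linear":[0.076,-1.08,0],"yaw":0},
    {"linear":[0.08,-1.14,0],"yaw":0},
    {"linear":[0.08,-1.14,0],"yaw":0}
  ]
}}

```text
time_s: 44.15
ee_pos: [531.8, -194.3, 71.9]
orientation: [[-0.069, 0.998, -0.001], [0.998, 0.069, 0.0], [0.0, -0.001, -1.0]]
ft_force: [-5.7, 1.6, 7.9]
opening: 25.7
finger_force: 30.0
```

Run:
```python
from h import *
s=robot.read_state();print(s["ee_pos"],s["ft_force"])
a=robot.capture("side");cv2.imwrite("pics/s9.png",a[:,:,::-1])
h=cv2.cvtColor(a,cv2.COLOR_RGB2HSV)
for k,(lo,hi) in dict(blue=(100,125),green=(45,80),yellow=(24,33),red=(0,4)).items():
    m=((h[...,0]>=lo)&(h[...,0]<=hi)&(h[...,1]>130)&(h[...,2]>60)).astype(np.uint8);m[:,:245]=0;m[:,312:]=0;m[:95]=0;m[215:]=0
    n,l,st,ce=cv2.connectedComponentsWithStats(m)
    print(k,[(st[i].tolist(),ce[i].round(1).tolist()) for i in range(1,n) if st[i,4]>25])
```

```text
[ 531.79947976 -194.32239945   71.89378038] [-5.69230667  1.62721757  7.89105391]
blue []
green []
yellow [([254, 135, 10, 8, 62], [258.9, 138.9])]
red []
```

>>> {"api": "play_rows", "payload": {
  "steps": [
    {"linear":[0.003,-0.04,0],"yaw":0},
    {"linear":[0.006,-0.08,0],"yaw":0},
    {"linear":[0.008,-0.12,0],"yaw":0},
    {"linear":[0.011,-0.16,0],"yaw":0},
    {"linear":[0.011,-0.16,0],"yaw":0}
  ]
}}

```text
time_s: 44.7
ee_pos: [532.3, -202.2, 71.9]
orientation: [[-0.069, 0.998, -0.001], [0.998, 0.069, 0.0], [0.0, -0.001, -1.0]]
ft_force: [-5.3, 2.1, 6.4]
opening: 25.8
finger_force: 30.0
```

>>> {"api": "play_rows", "payload": {
  "steps": [
    {"linear":[0.001,-0.02,0],"yaw":0},
    {"linear":[0.002,-0.03,0],"yaw":0},
    {"linear":[0.002,-0.03,0],"yaw":0}
  ]
}}

```text
time_s: 45.0
ee_pos: [532.4, -203.2, 71.9]
orientation: [[-0.069, 0.998, -0.001], [0.998, 0.069, 0.001], [0.001, -0.001, -1.0]]
ft_force: [-6.0, 3.1, 9.0]
opening: 26.0
finger_force: 30.0
```

>>> {"api": "play_rows", "payload": {
  "steps": [
    {"linear":[0.001,-0.02,0],"yaw":0},
    {"linear":[0.003,-0.04,0],"yaw":0},
    {"linear":[0.003,-0.04,0],"yaw":0}
  ]
}}

```text
time_s: 45.3
ee_pos: [532.5, -205.2, 71.9]
orientation: [[-0.069, 0.998, -0.001], [0.998, 0.069, 0.001], [0.001, -0.001, -1.0]]
ft_force: [-5.6, 3.0, 8.6]
opening: 25.8
finger_force: 30.0
```

>>> {"api": "play_rows", "payload": {
  "steps": [
    {"linear":[0.001,-0.02,0],"yaw":0},
    {"linear":[0.001,-0.02,0],"yaw":0},
    {"linear":[0.001,-0.02,0],"yaw":0}
  ]
}}

```text
time_s: 45.6
ee_pos: [532.5, -205.3, 71.9]
orientation: [[-0.07, 0.998, -0.002], [0.998, 0.07, 0.002], [0.002, -0.001, -1.0]]
ft_force: [-6.9, 6.7, 10.5]
opening: 25.8
finger_force: 30.0
```

>>> {"api": "play_rows", "payload": {
  "steps": [
    {"linear":[0.001,-0.02,0],"yaw":0},
    {"linear":[0.001,-0.02,0],"yaw":0},
    {"linear":[0.001,-0.02,0],"yaw":0}
  ]
}}

```text
time_s: 45.9
ee_pos: [532.5, -205.3, 71.9]
orientation: [[-0.07, 0.998, -0.002], [0.998, 0.07, 0.004], [0.004, -0.002, -1.0]]
ft_force: [-7.2, 10.9, 12.5]
opening: 26.0
finger_force: 30.0
```

>>> {"api": "play_rows", "payload": {
  "steps": [
    {"linear":[0.001,-0.02,0],"yaw":0},
    {"linear":[0.001,-0.02,0],"yaw":0},
    {"linear":[0.001,-0.02,0],"yaw":0}
  ]
}}

```text
time_s: 46.2
ee_pos: [532.5, -205.5, 71.9]
orientation: [[-0.07, 0.998, -0.002], [0.998, 0.07, 0.005], [0.005, -0.002, -1.0]]
ft_force: [-8.2, 15.6, 13.8]
opening: 26.1
finger_force: 30.0
```

The stop is tight: force is rising and it no longer advances. Relieving the load, releasing and retreating.

>>> {"api": "play_rows", "payload": {
  "steps": [
    {"linear":[-0.001,0.03,0],"yaw":0},
    {"linear":[-0.001,0.03,0],"yaw":0}
  ]
}}

```text
time_s: 46.4
ee_pos: [532.5, -205.4, 71.9]
orientation: [[-0.07, 0.998, -0.002], [0.998, 0.07, 0.003], [0.003, -0.002, -1.0]]
ft_force: [-7.7, 8.1, 11.1]
opening: 26.0
finger_force: 30.0
```

>>> {"api": "play_rows", "payload": {
  "steps": [
    {"linear":[0,0,0],"yaw":0},
    {"linear":[0,0,0],"yaw":0},
    {"linear":[0,0,0],"yaw":0},
    {"linear":[0,0,0],"yaw":0},
    {"linear":[0,0,0.2],"yaw":0},
    {"linear":[0,0,0.6],"yaw":0},
    {"linear":[0,0,1.2],"yaw":0},
    {"linear":[0,0,2.0],"yaw":0},
    {"linear":[0,0.5,2.8],"yaw":0},
    {"linear":[0,1.3,3.5],"yaw":0},
    {"linear":[0,2.1,4.0],"yaw":0},
    {"linear":[0,3.0,4.0],"yaw":0},
    {"linear":[0,3.9,4.0],"yaw":0},
    {"linear":[0,4.8,4.0],"yaw":0},
    {"linear":[0,5.6,4.0],"yaw":0},
    {"linear":[0,6.2,4.0],"yaw":0},
    {"linear":[0,6.5,4.0],"yaw":0},
    {"linear":[0,6.5,4.0],"yaw":0}
  ],
  "jaw": 60
}}

```text
time_s: 48.2
ee_pos: [533.1, 119.3, 272.1]
orientation: [[-0.072, 0.997, 0.001], [0.997, 0.072, 0.0], [0.0, 0.001, -1.0]]
ft_force: [0.0, -0.9, -0.7]
opening: 60.0
finger_force: 0.0
```

Run:
```python
from h import *
s=robot.read_state();print(s["ee_pos"],s["ft_force"])
exy=np.array([.9976,.0698]);ey=np.array([-.0698,.9976]);C=np.array([539.2,-307.5])
for n in("side","top"):
    a=robot.capture(n);cv2.imwrite(f"pics/{n}_end.png",a[:,:,::-1]);h=cv2.cvtColor(a,cv2.COLOR_RGB2HSV)
    print(n,end=": ")
    # sample colour along the carton-top row, and along the tag row
    for off,z in((25,95),(-25,95),(88,26)):
        t=[]
        for q in np.arange(-10,180,5.):
            p=C+(q-72)*ey+off*exy;u=proj(n,[[*p,z]])[0].round().astype(int);v=h[u[1],u[0]]
            H,Sx,V=map(int,v);t.append("." if Sx<100 or V<45 else "B" if 95<H<130 else "G" if 40<H<90 else "Y" if 22<H<35 else "R" if H<6 or H>172 else "o")
        print("".join(t),end="  ")
    print()
```

```text
[533.1399689  119.30296049 272.13333297] [ 0.00482271 -0.91128629 -0.7116093 ]
side: ooo.BB.BBBBGG.GGGGYYYo...o..oooooooo..  oo...B.BBBGGGGGGGoYYYYYYYooRoRoRRoRo..  ooooBBB...oooooooo.o...oooooo......ooo  
top: oo.BBB.BBBGG..GGGYYY.YYYoRR.RRRR....o.  .o.BBB.BBBGGG.GGGYYY.YYYRRRRRRRR.....o  oooBBBBBB.GGGGGGYYYYYYYYRRRRRRRooooooo
```

The top-view scan shows four contiguous 36 mm bands in the order B, G, Y, R, lining up with the tags. Handing in.

```bash
python3 -c "
from workcell import robot
print(robot.finish_job())"
```

```text
the job is handed in; nothing more can be done
None
```

The job is handed in after about 48 s of robot time: blue, green, yellow and red stand upright from the end wall, each level with its own tag, with the stop pushed up tight against them and no carton knocked over.

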